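Press a storage tub's lid home and stack the fish tin on it

TASK

The green lid of the white storage tub has popped up at both ends: press it down until it is fully home at both ends. Then set the flat fish tin down on the lid, not dropped, centred on it and lying lengthwise along it as a square stack, and leave the soup tin, spice jar and kitchen timer alone.

Things in the scene. Friction and masses are not known exactly. Their poses are not given: they have to be found in the camera images.
- tub: Loose white storage tub, 0.9 kg, 125 mm wide (its x), 200 mm long (its y), rim at 80 mm, with an attached green snap lid of 139 x 214 mm plus an 8 mm thumb tab at each short end. Origin: centre of the underside; z up. Lid fully home: its flat top is 86 mm up. Each short end can stand up to 16 mm higher, held by a stiff gasket, whose dark band shows below a raised lid.
- lid_left (a point): Point on the lid's top surface near its left short end (the tub's +y end): on the lid's centre line, 85 mm from its middle. A good place to press that end. Moves with the lid; z of the point's frame is the lid's normal. 86 mm above the tub's underside when home.
- lid_right (a point): The same near the right short end (the tub's -y end), 85 mm from the middle. Pressing straight down on it seats the right end.
- lid_center (a point): Middle of the lid's top surface, also the middle of the white 79 x 118 mm outline marked on it. Its y runs along the lid's length, z is the lid's normal.
- lid_left_lift (a joint): How far the lid's left (+y) end is raised, rad: 0 = fully home, 0.08 = highest (rad x 200 mm = the rise at the left rim). Stays where it is left; about 10 N straight down at the end moves it, until it stops hard at 0. The two ends move separately.
- lid_right_lift (a joint): The same for the lid's right (-y) end.
- fish_tin: Flat oblong fish tin with rounded corners, yellow sides and a blue top, 63 mm wide (its x), 105 mm long (its y), 24 mm high, 0.15 kg; it can be gripped across its 60 mm wide middle from above. Origin: centre of the underside; z up. It starts flat on the worktop.
- soup_tin: Bystander: upright soup tin, turquoise side and grey metal ends, 58 mm across, 72 mm high. Origin: centre of the underside.
- spice_jar: Bystander: spice jar with a dark brown cap, 44 mm across, 96 mm high. Origin: centre of the underside.
- kitchen_timer: Bystander: wind-up timer, red top on a cream base, 61 mm across, 58 mm high. Origin: centre of the underside.

How it is judged (in metres and radians):
On the way, in this order (a step that is already met when the one before it is completed fails the run):
1. the lid is pressed home at both ends (value of joint each of lid_left_lift, lid_right_lift below 0.01 rad), for 0.2 s.
2. the fish tin rests on the lid (z of fish_tin in the frame of lid_center below 0.004 m and horizontal distance between fish_tin and lid_center below 0.015 m and contact force between fish_tin and tub above 0.5 N), for 0.2 s.
At the end, for the whole second after the job is handed in: Both ends of the lid are within 2 mm of fully home; the fish tin lies flat, right way up and still on the lid, its middle within 15 mm of the lid's middle and its length within 10 degrees of the lid's length; the tub stands upright on the worktop (all of step 1 and horizontal distance between fish_tin and lid_center below 0.015 m and z of fish_tin in the frame of lid_center between -0.004 and 0.004 m and angle between the y axis of fish_tin and the y axis of lid_center, either way round below 0.17 rad and angle between fish_tin's own z axis and vertical below 0.1 rad and linear speed of each of fish_tin, tub below 0.01 m/s and height (world z) of tub below 0.005 m and angle between tub's own z axis and vertical below 0.05 rad); the robot touches nothing.
It fails at once if the soup tin, spice jar or kitchen timer was moved more than 25 mm (distance of any of soup_tin, spice_jar, kitchen_timer from where it was at the start of the episode above 0.025 m).
It fails at once if the fish tin was dropped (falling freely faster than 0.7 m/s, from about 25 mm) (linear speed of fish_tin above 0.7 m/s and contact force between fish_tin and anything else below 0.05 N).
It also fails if it takes over 48 s, if anything falls off the work surface, if the arm or the gripper's body presses on something with over 40 N, if the wrist force passes 120 N, or if a joint passes its speed limit or range.

ROBOT

A 6-joint arm with a two-finger parallel gripper is mounted at the origin on a cart in front of the work surface, level with it; the furniture and walls round the work are solid. World frame = base frame: x ahead of the robot, y to its left, z up, the work surface at z = 0. Lengths are in mm, angles in rad, forces in N, time in s.
With the tool pointing down it reaches from about 275 to 750 mm from the base axis. Payload 10.2 kg.
Tool frame: the origin (TCP) lies at the centre of the arm's flange, where the gripper is bolted on; the fingertips stand 173 mm ahead of it and the grasp point (between the pads) lies 155 mm ahead of it; z points along the fingers, y is the line along which they close (so a half turn about z gives the same grasp; the last joint's range is limited). The gripper opens to 85 mm and grips with 20 to 120 N. Pads are 22 mm wide; open, the fingers measure 114 mm over their backs; the gripper's body (76 mm by 85 mm) begins 54 mm behind the grasp point. The pads swing forward as they close: fully open they stand 13 mm farther back than shut.
Start: joints at [-0.223, 0.313, 1.498, -0, 1.331, -0.223], TCP at [525.007, -0.014, 404.694] pointing down, gripper open.
Joint ranges: [-2.94, 2.94], [-0.97, 2.17], [0.19, 2.56], [-1.23, 4.37], [0.02, 3.11], [-2.88, 2.88]. Speed limits (rad/s): [2.39, 2.39, 3.01, 3.14, 3.14, 3.14].

INTERFACE

Orientations are given as a unit quaternion [w, x, y, z].
In Python, from rig import ctrl gives the robot as it stands.
- The arm moves only by the shell command python3 steer.py 'ROWS' [OPENING] [FORCE]. ROWS is a JSON list of rows, 1 to 8 of them, each written [[dx, dy, dz], [rx, ry, rz]]: dx, dy, dz in units of 5 mm, then a rotation vector rx, ry, rz in rad; each row is the pose to reach, as a shift and turn from the pose commanded when the command began, along the tool's axes at that moment; what a row does not reach only later rows make up. A row lasts 1/10 s, in which the tool goes at most 50 mm and 0.15 rad, less where a joint would pass 70% of its speed; a pose out of reach is approached as far as the arm can. OPENING is the opening from 0.0 (shut) to 1.0 (fully open), set as the command begins (- or left out keeps the last). The fingers move at their own pace and stop on an object; FORCE is the grip in N (left out, the last holds). Time passes only in rows, so rows that do not move let the fingers close. It prints the time, the measured TCP pose, the force, the opening and the grip force at its end. Input that does not fit is refused with a message, and nothing moves.
- ctrl.sense(): the state, without advancing time (a new reading comes with each control period).
- ctrl.capture(name): name is "scene" or "side" or "wrist"; returns the picture (480x640x3 uint8, red, green, blue); there is no depth.
- ctrl.calibration(name): a dict with "fx", "fy", "cx", "cy" (pixels), "position" and "attitude" of the camera in the world. Camera axes: x right, y down, z forward; pixel columns grow to the right and rows downward; lengths in mm; the calibration is good to about 2 mm. A picture is of the moment at which its call begins: read the wrist's pose just before it. calibration takes no time and is no camera call; for the wrist camera it gives the pose at the moment of the call.
- ctrl.finish_job(): hands the job in; it is judged then, once.
The state is a dict: "time_s": time; "joints": joint angles; "dq": joint speeds; "tau": joint torques, N m; "eef_pos": TCP position; "ee_rot": TCP orientation; "force": force on the tool from outside, world axes, zero at the start; "wrist_torque": the same for the moment, N m; "grip_width": opening from 0.0 (shut) to 1.0 (fully open); "grip_force": force on a finger pad.
Only numpy, scipy, OpenCV 4.12 (cv2) and the standard library are available. Lean on these libraries where they do the work, as an engineer would, in place of code of your own. Each camera call takes 0.05 s, during which the arm holds its last target. There are 200 camera calls.

## Working session

There is one attempt and no reset: what is moved stays moved. The work goes in short steps, Python scripts to look and compute and a shell command to move; the robot and the scene stay as the last step left them, time stands still between calls to the robot, and variables do not carry over. Pictures are saved under pics/ and viewed, at most 10 in all, crops included, and the job is handed in when it is done.

```bash
ls; mkdir -p pics; python3 - <<'E'
from rig import ctrl
import cv2,numpy as np
s=ctrl.sense(); print({k:np.round(v,3) for k,v in s.items()})
for n in("scene","side","wrist"):
    c=ctrl.calibration(n); print(n,{k:np.round(v,3) for k,v in c.items()})
    cv2.imwrite(f"pics/{n}0.png",ctrl.capture(n)[...,::-1])
E
```

```text
pics
rig.py
steer.py
{'time_s': np.float64(0.0), 'joints': array([-0.223,  0.313,  1.498,  0.   ,  1.331, -0.223]), 'dq': array([-0.001,  0.   , -0.001,  0.   , -0.001, -0.   ]), 'tau': array([-1.0000e-03, -4.1226e+01, -2.5974e+01, -0.0000e+00,  4.0000e-03,
       -0.0000e+00]), 'eef_pos': array([5.24972e+02, 1.80000e-02, 4.04139e+02]), 'ee_rot': array([-0.001,  0.707,  0.707, -0.   ]), 'force': array([ 0.137, -0.507,  0.28 ]), 'wrist_torque': array([-0.015,  0.027, -0.017]), 'grip_force': np.float64(0.0), 'grip_width': np.float64(0.999)}
scene {'fx': np.float64(501.399), 'fy': np.float64(501.399), 'cx': np.float64(323.312), 'cy': np.float64(227.82), 'position': array([ -74.512, -729.511, 1060.369]), 'attitude': array([-0.319,  0.862, -0.369,  0.138])}
side {'fx': np.float64(477.391), 'fy': np.float64(477.391), 'cx': np.float64(319.237), 'cy': np.float64(242.405), 'position': array([  95.597, -984.503,  707.255]), 'attitude': array([-0.455,  0.855, -0.22 ,  0.121])}
wrist {'fx': np.float64(352.086), 'fy': np.float64(352.086), 'cx': np.float64(323.354), 'cy': np.float64(243.043), 'position': array([524.512,  72.131, 375.076]), 'attitude': array([ 0.145,  0.989,  0.001, -0.001])}
```

View pics/scene0.png

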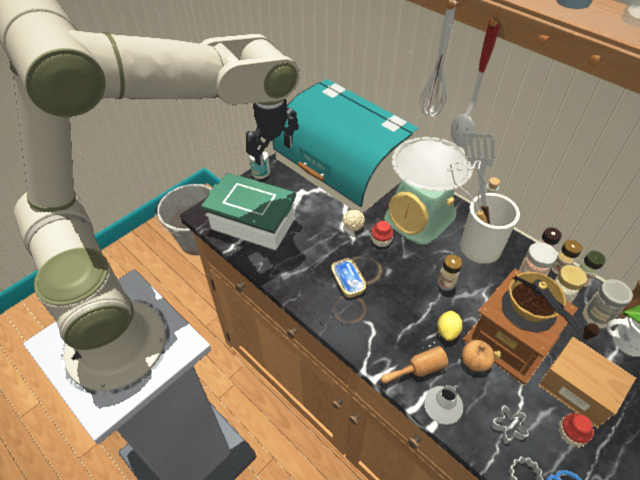

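View pics/wrist0.png

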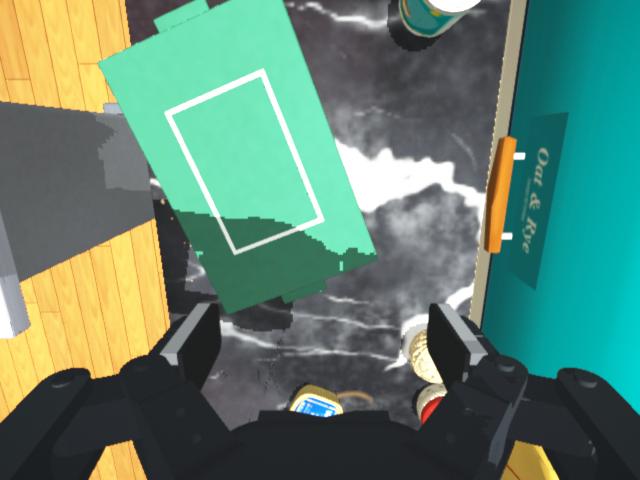

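View pics/side0.png

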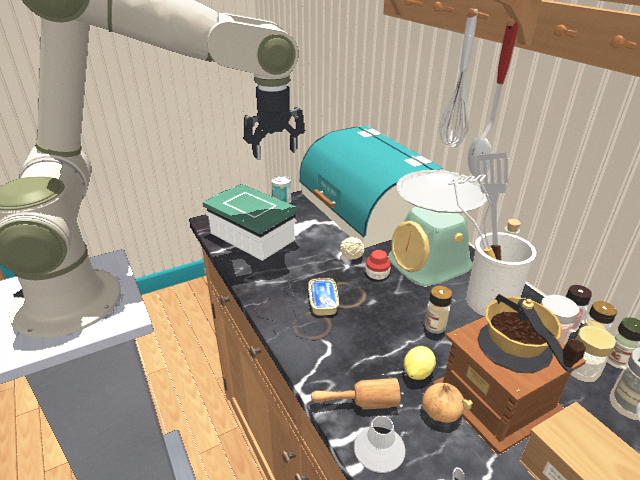

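The wrist view shows the lid outline with corners at about (166,113), (264,70), (323,218) and (236,253). The fish tin is at about (349,278) in the scene view and (323,296) in the side view. The soup tin is behind the tub and the timer (red) is beyond the fish tin.

```bash
cat > h.py <<'E'
from rig import ctrl
import cv2,numpy as np
from scipy.spatial.transform import Rotation as R
def K(c): return np.array([[c['fx'],0,c['cx']],[0,c['fy'],c['cy']],[0,0,1]])
def Rm(q): return R.from_quat(np.roll(q,-1)).as_matrix()
def toplane(c,px,z):
    px=np.atleast_2d(px).astype(float)
    d=(Rm(c['attitude'])@np.linalg.inv(K(c))@np.c_[px,np.ones(len(px))].T).T
    p=np.array(c['position']); return p+d*((z-p[2])/d[:,2])[:,None]
def proj(c,P):
    q=(np.atleast_2d(P)-c['position'])@Rm(c['attitude']); q=q@K(c).T; return q[:,:2]/q[:,2:]
E
python3 - <<'E'
from h import *
np.set_printoptions(precision=1,suppress=True)
c=ctrl.calibration('wrist')
o=np.array([[166,113],[264,70],[323,218],[236,253]],float)
for z in(86,94,102):
    P=toplane(c,o,z)[:,:2]; d=np.linalg.norm(P-np.roll(P,-1,0),axis=1); ax=P[2]+P[3]-P[0]-P[1]
    print(z,P.mean(0),d,np.degrees(np.arctan2(ax[1],ax[0])))
for n,(u,v) in dict(scene=(349,278),side=(323,296)).items():
    c=ctrl.calibration(n); im=cv2.imread(f'pics/{n}0.png'); h=cv2.cvtColor(im,cv2.COLOR_BGR2HSV)
    m=((h[...,1]>90)&(h[...,2]>60)).astype(np.uint8)
    b=np.zeros_like(m); b[v-35:v+35,u-35:u+35]=1; m&=b
    blue=(m&(h[...,0]>95)&(h[...,0]<125)).astype(np.uint8)
    k,l,st,ce=cv2.connectedComponentsWithStats(m); i=l[v,u] or 1+np.argmax(st[1:,4])
    for nm,mm,z in(('blue',blue,24),('all',(l==i).astype(np.uint8),12)):
        cs=max(cv2.findContours(mm,0,1)[0],key=cv2.contourArea)[:,0]
        P=toplane(c,cs,z)[:,:2].astype(np.float32); r=cv2.minAreaRect(P); bx=cv2.boxPoints(r)
        e=bx[1]-bx[0] if np.linalg.norm(bx[1]-bx[0])>np.linalg.norm(bx[2]-bx[1]) else bx[2]-bx[1]
        print(n,nm,np.array(r[0]),np.array(r[1]),np.degrees(np.arctan2(e[1],e[0])))
    a=im[v-45:v+45,u-60:u+60]; cv2.imwrite(f'pics/t_{n}.png',cv2.resize(a,None,fx=3.3,fy=3.3,interpolation=2))
a=cv2.imread('pics/t_scene.png');b=cv2.imread('pics/t_side.png');L=cv2.imread('pics/side0.png')[170:270,180:320]
cv2.imwrite('pics/c1.png',np.vstack([np.hstack([a,b]),cv2.resize(np.hstack([L,L*0]),(a.shape[1]*2,297))]))
E
```

```text
86 [463.7  48.8] [ 82.9 121.3  81.4 122.7] -68.27998078720519
94 [465.4  49.5] [ 80.6 118.   79.1 119.4] -68.2799807872052
102 [467.1  50.1] [ 78.3 114.6  76.9 116. ] -68.27998078720519
scene blue [ 501.9 -268.1] [85.7 48.3] 64.958694
scene all [ 508.6 -262.8] [86.7 48.9] 64.95871
side blue [ 505.8 -275.5] [83. 44.] 66.02542
side all [ 512.6 -264.2] [84.  48.7] 61.601036
```

View pics/c1.png

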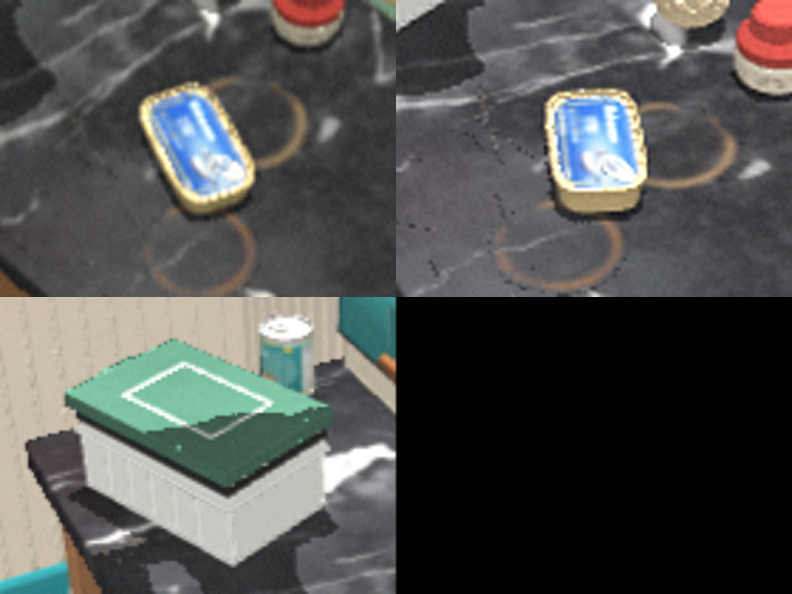

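The lid is about 8 mm high at its middle, at roughly (465.6, 49.6), with its long axis at 111.7°. The dark gasket shows at both ends. I'll press the left end first, at (434, 129), with the fingers shut.

The rows are not in the units I measure in: shifts go in units of 5 mm. I convert before sending: 129 mm is 25.8, -91 mm is -18.2.

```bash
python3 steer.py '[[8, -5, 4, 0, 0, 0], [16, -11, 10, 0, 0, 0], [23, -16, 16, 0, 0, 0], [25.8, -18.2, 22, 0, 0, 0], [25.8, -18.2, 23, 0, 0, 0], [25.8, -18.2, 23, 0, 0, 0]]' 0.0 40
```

```text
refused: ROWS must be rows with the three-number parts in brackets of their own. Nothing was moved.
```

The call was refused and nothing moved: it wants rows with the three-number parts in brackets of their own. Same move again in that form.

```bash
python3 steer.py '[[[8, -5, 4], [0, 0, 0]], [[16, -11, 10], [0, 0, 0]], [[23, -16, 16], [0, 0, 0]], [[25.8, -18.2, 22], [0, 0, 0]], [[25.8, -18.2, 23], [0, 0, 0]], [[25.8, -18.2, 23], [0, 0, 0]]]' 0.0 40
```

```text
time_s: 0.75
eef_pos: [434.1, 129.1, 289.3]
ee_rot: [-0.0, 0.707, 0.707, -0.001]
force: [0.3, -0.3, 1.4]
grip_width: 0.009
grip_force: 0.0
```

```bash
python3 steer.py '[[[0, 0, 1.6], [0, 0, 0]], [[0, 0, 2.8], [0, 0, 0]], [[0, 0, 3.8], [0, 0, 0]], [[0, 0, 4.6], [0, 0, 0]], [[0, 0, 5.2], [0, 0, 0]], [[0, 0, 5.8], [0, 0, 0]], [[0, 0, 6], [0, 0, 0]]]'
```

```text
time_s: 1.45
eef_pos: [434.6, 128.5, 260.5]
ee_rot: [0.001, 0.707, 0.707, 0.0]
force: [-3.4, -1.7, 15.4]
grip_width: 0.002
grip_force: 7.6
```

In the tool's units: 3 mm is 0.6, 2 mm is 0.4.

```bash
python3 steer.py '[[[0, 0, 0.2], [0, 0, 0]], [[0, 0, 0.4], [0, 0, 0]], [[0, 0, 0.6], [0, 0, 0]], [[0, 0, 0.6], [0, 0, 0]]]'
```

```text
time_s: 1.85
eef_pos: [434.7, 128.6, 259.5]
ee_rot: [0.001, 0.707, 0.707, 0.001]
force: [-11.9, -2.3, 34.9]
grip_width: 0.002
grip_force: 17.4
```

In the tool's units: -158 mm is -31.6, 63 mm is 12.6.

```bash
python3 steer.py '[[[0, 0, -4], [0, 0, 0]], [[-2, 0.8, -6.4], [0, 0, 0]], [[-10, 4, -6.4], [0, 0, 0]], [[-19, 7.6, -6.4], [0, 0, 0]], [[-27, 10.8, -6.4], [0, 0, 0]], [[-31.6, 12.6, -6], [0, 0, 0]], [[-31.6, 12.6, -5], [0, 0, 0]], [[-31.6, 12.6, -3.6], [0, 0, 0]]]' && python3 steer.py '[[[0, 0, 0.8], [0, 0, 0]], [[0, 0, 1.6], [0, 0, 0]], [[0, 0, 2.2], [0, 0, 0]], [[0, 0, 2.8], [0, 0, 0]], [[0, 0, 3.2], [0, 0, 0]], [[0, 0, 3.4], [0, 0, 0]], [[0, 0, 3.6], [0, 0, 0]], [[0, 0, 3.6], [0, 0, 0]]]'
```

```text
time_s: 2.65
eef_pos: [497.0, -29.4, 274.3]
ee_rot: [0.0, 0.708, 0.707, 0.0]
force: [-1.3, -0.4, -0.2]
grip_width: -0.001
grip_force: 0.0
time_s: 3.45
eef_pos: [497.5, -28.7, 257.9]
ee_rot: [0.002, 0.706, 0.708, 0.0]
force: [1.1, -5.6, 8.5]
grip_width: -0.0
grip_force: 4.5
```

```bash
python3 steer.py '[[[0, 0, 0.2], [0, 0, 0]], [[0, 0, 0.4], [0, 0, 0]], [[0, 0, 0.6], [0, 0, 0]], [[0, 0, 0.6], [0, 0, 0]]]'; python3 - <<'E'
from h import *
cv2.imwrite('pics/w1.png',ctrl.capture('wrist')[...,::-1]); cv2.imwrite('pics/s1.png',ctrl.capture('side')[...,::-1])
E
```

```text
time_s: 3.85
eef_pos: [497.6, -28.7, 255.3]
ee_rot: [0.003, 0.706, 0.708, 0.001]
force: [-0.3, -6.1, 11.8]
grip_width: -0.003
grip_force: 6.5
```

```bash
python3 - <<'E'
import cv2,numpy as np
a=cv2.imread('pics/s1.png')[160:280,170:330]; w=cv2.imread('pics/w1.png')
cv2.imwrite('pics/c2.png',np.hstack([cv2.resize(a,(400,300),interpolation=2),cv2.resize(w,(400,300))]))
E
```

```text
(no output)
```

View pics/c2.png

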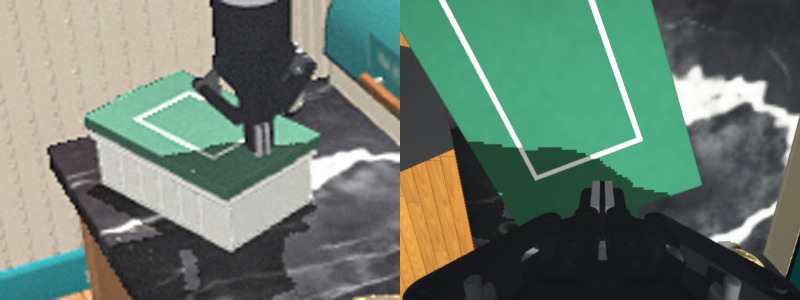

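The dark gasket band is gone at the left end and nearly gone at the right. The right end is still yielding at 12 N, so I'll keep pressing.

```bash
python3 steer.py '[[[0, 0, 0.2], [0, 0, 0]], [[0, 0, 0.4], [0, 0, 0]], [[0, 0, 0.6], [0, 0, 0]], [[0, 0, 0.8], [0, 0, 0]], [[0, 0, 0.8], [0, 0, 0]]]'
```

```text
time_s: 4.45
eef_pos: [497.7, -28.6, 251.9]
ee_rot: [0.003, 0.706, 0.708, 0.001]
force: [-0.7, -3.5, 18.4]
grip_width: 0.002
grip_force: 9.1
```

```bash
python3 - <<'E'
from h import *
np.set_printoptions(precision=1,suppress=True)
im=ctrl.capture('side')[...,::-1].copy(); sc=ctrl.capture('scene')[...,::-1].copy()
u=np.array([-.370,.929]);v=np.array([.929,.370]);C=np.array([465.6,49.6]); 
out=[]
for n,I in(('side',im),('scene',sc)):
    c=ctrl.calibration(n)
    cor=[np.r_[C+a*107*u+b*69.5*v,86] for a,b in((1,-1),(-1,-1),(-1,1),(1,1))]
    p=proj(c,cor); tip=proj(c,[[497.7,-28.6,79],[497.7,-28.6,86]]); print(n,p,tip)
    x0,y0=np.r_[p.min(0)-20].astype(int); big=cv2.resize(I[y0:y0+100,x0:x0+133],None,fx=6,fy=6,interpolation=cv2.INTER_NEAREST)
    for q in np.r_[p,tip]: cv2.circle(big,tuple(((q-(x0,y0)+.5)*6).astype(int)),3,(0,0,255),1)
    out.append(big[:,:])
cv2.imwrite('pics/c3.png',cv2.resize(np.vstack(out),None,fx=.5,fy=.5) if 0 else out[0])
E
```

```text
side [[201.7 205.3]
 [259.3 233.5]
 [297.7 211.1]
 [240.7 186.6]] [[273.  221.1]
 [272.9 218.8]]
scene [[202.8 208.9]
 [276.  232. ]
 [298.  195.7]
 [228.4 175.3]] [[279.9 212.5]
 [279.7 210.7]]
```

View pics/c3.png

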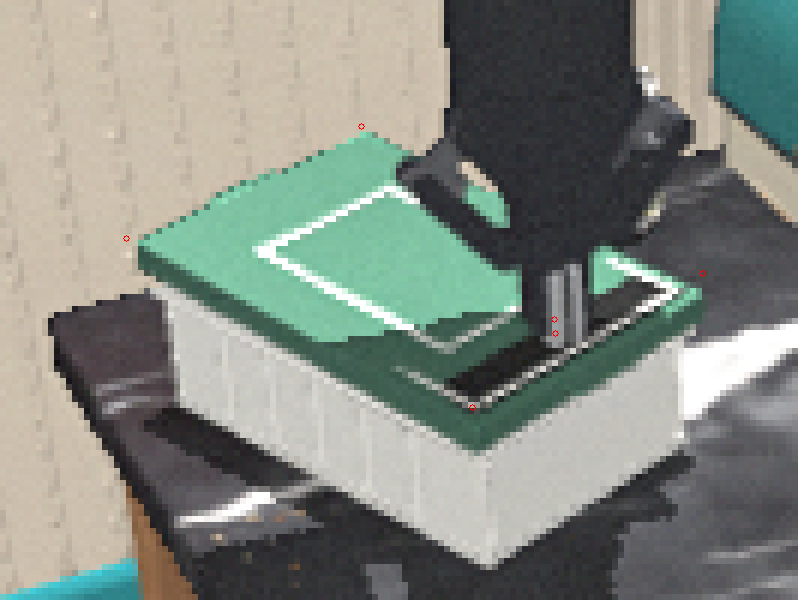

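The right end now sits below the rim: the dark gasket and white rim line show through it near (550,340) in the crop. So it has passed its stop and I'll back off and look again.

In the tool's units: -100 mm is -20, -60 mm is -12.

```bash
python3 steer.py '[[[0, 0, -0.6], [0, 0, 0]], [[0, 0, -1.2], [0, 0, 0]], [[0, 0, -1.6], [0, 0, 0]], [[0, 0, -2.4], [0, 0, 0]], [[0, 0, -5], [0, 0, 0]], [[0, 0, -12], [0, 0, 0]], [[-2, 0, -20], [0, 0, 0]], [[-2, 0, -20], [0, 0, 0]]]'; python3 - <<'E'
from h import *
ims=[]
for n in('side','scene'):
    I=ctrl.capture(n)[...,::-1]; x0,y0=(180,165) if n=='side' else (180,155)
    ims.append(cv2.resize(I[y0:y0+100,x0:x0+133],(399,300),interpolation=cv2.INTER_NEAREST))
w=ctrl.capture('wrist')[...,::-1]; cv2.imwrite('pics/w2.png',w)
cv2.imwrite('pics/c4.png',np.vstack([np.hstack(ims),np.hstack([cv2.resize(w,(399,299)),np.zeros((299,399,3),np.uint8)])]))
E
```

```text
time_s: 5.35
eef_pos: [497.6, -39.6, 354.4]
ee_rot: [0.004, 0.707, 0.707, 0.002]
force: [-0.1, -0.9, -0.0]
grip_width: 0.0
grip_force: 0.0
```

View pics/c4.png

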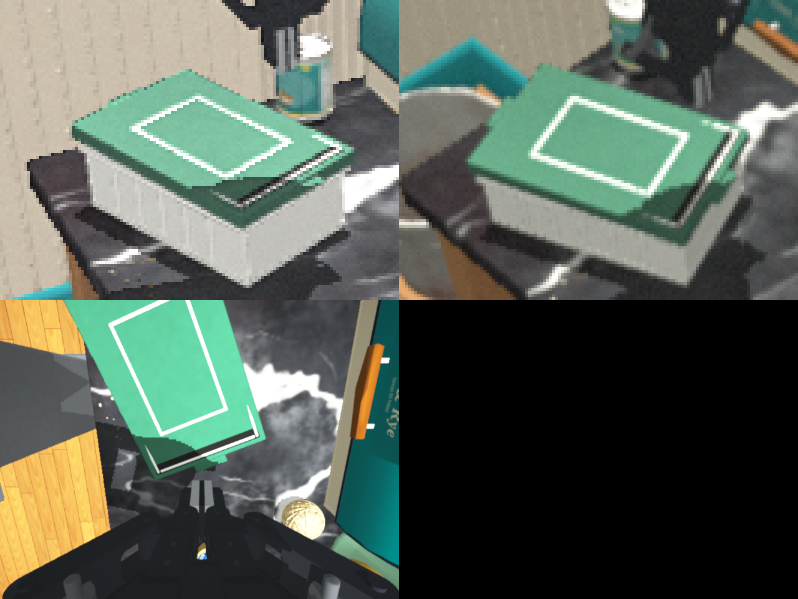

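The right end of the lid has gone past home and stayed there, with the rim and gasket showing through it. I'll measure the lid's pose from the outline in all three views before deciding what to do.

```bash
cat >> h.py <<'E'
def quad(n,im,guess):
    """inner-green quad of the outline: fill inside white line, 4 corners; 73x112? compare both inner and outer"""
    h=cv2.cvtColor(im,cv2.COLOR_RGB2HSV); g=((h[...,0]>60)&(h[...,0]<85)&(h[...,1]>85)).astype(np.uint8)
    k,l,st,ce=cv2.connectedComponentsWithStats(g,connectivity=4); m=(l==l[guess[1],guess[0]]).astype(np.uint8)
    cs=max(cv2.findContours(m,0,1)[0],key=cv2.contourArea); return m.sum(),cv2.minAreaRect(cs),cv2.approxPolyDP(cs,0.05*cv2.arcLength(cs,True),True)[:,0]
E
python3 - <<'E'
from h import *
np.set_printoptions(precision=1,suppress=True)
for n,g in(('side',(250,207)),('scene',(383-180+45,198))):
    im=ctrl.capture(n); a,r,q=quad(n,im,g); print(n,a,q.tolist())
im=cv2.imread('pics/w2.png')[...,::-1].copy(); print(quad('w',im,(280,100))[2].tolist(), ctrl.calibration('wrist'))
E
```

```text
side 537 [[227, 207], [254, 221], [272, 212], [245, 198]]
scene 689 [[227, 205], [262, 216], [272, 201], [238, 190]]
[[296, 0], [182, 42], [260, 210], [357, 172]] {'fx': 352.086022035442, 'fy': 352.086022035442, 'cx': 323.35439574157976, 'cy': 243.04275990920272, 'position': array([496.3,  33.4, 319.5]), 'attitude': array([ 0.1,  1. ,  0. , -0. ])}
```

```bash
python3 - <<'E'
from h import *
from scipy.optimize import least_squares
np.set_printoptions(precision=3,suppress=True)
cal={n:ctrl.calibration(n) for n in('side','scene','wrist')}
# corner order: local (sx,sy): (-,+),(-,-),(+,-),(+,+)
L=np.array([[-1,1],[-1,-1],[1,-1],[1,1]])
obs={'side':[[227,207],[254,221.5],[272.5,212],[245,197.5]],'scene':[[226.5,205],[262,216.5],[272.5,201],[238,189.5]],'wrist':[[181.5,42],[260,210.5],[357.5,172],None]}
def P(p,w=2):
    x,y,z,yaw,pit=p; l=np.c_[L*[39.5-3,59-3],np.zeros(4)]
    return R.from_euler('ZX',[yaw,pit]).apply(l)+[x,y,z]
def f(p):
    r=[]
    for n,o in obs.items():
        q=proj(cal[n],P(p)); r+=[(q[i]-o[i])/(1 if n=='wrist' else .5) for i in range(4) if o[i] is not None]
    return np.ravel(r)
s=least_squares(f,[465,50,85,np.radians(21.7),0]); cov=np.linalg.inv(s.jac.T@s.jac)
print(s.x,np.sqrt(np.diag(cov)),'\n',s.fun.reshape(-1,2))
E
```

```text
[464.908  50.877  82.157   0.372   0.002] [0.308 0.346 0.561 0.005 0.01 ] 
 [[-6.06   1.34 ]
 [-0.589  1.253]
 [ 3.171 -2.102]
 [-1.006  0.037]
 [-1.806  2.898]
 [ 2.361  3.824]
 [ 5.76  -2.428]
 [ 1.505 -1.853]
 [ 0.256 -2.282]
 [-1.55   0.398]
 [ 1.392 -0.242]]
```

```bash
python3 steer.py '[[[-8, 0, 0], [0, 0, 0]], [[-17, 0, 0], [0, 0, 0]], [[-26, 0, 0], [0, 0, 0]], [[-35, 0, 0], [0, 0, 0]], [[-44, 0.8, 0], [0, 0, 0]], [[-50, 1.6, 0], [0, 0, 0]], [[-52, 1.6, 0], [0, 0, 0]], [[-52, 1.6, 0], [0, 0, 0]]]' 1.0; python3 - <<'E'
from h import *
np.set_printoptions(precision=1,suppress=True)
c=ctrl.calibration('wrist'); w=ctrl.capture('wrist'); s=ctrl.capture('side')
cv2.imwrite('pics/w3.png',w[...,::-1]); np.save('w3cal.npy',c,allow_pickle=True)
h=cv2.cvtColor(w,cv2.COLOR_RGB2HSV); print(proj(c,[[505,-268,24]]))
b=cv2.resize(s[165:265,180:313,::-1],(399,300),interpolation=cv2.INTER_NEAREST)
sc=ctrl.capture('scene')[155:255,180:313,::-1]
cv2.imwrite('pics/c5.png',np.vstack([np.hstack([b,cv2.resize(sc,(399,300),interpolation=0)]),np.hstack([cv2.resize(w[...,::-1],(399,299)),np.zeros((299,399,3),np.uint8)])]))
E
```

```text
time_s: 6.4
eef_pos: [504.9, -299.6, 348.5]
ee_rot: [-0.001, 0.708, 0.707, -0.0]
force: [0.2, -0.1, 0.5]
grip_width: 0.999
grip_force: 0.0
[[324.7 188.9]]
```

View pics/c5.png

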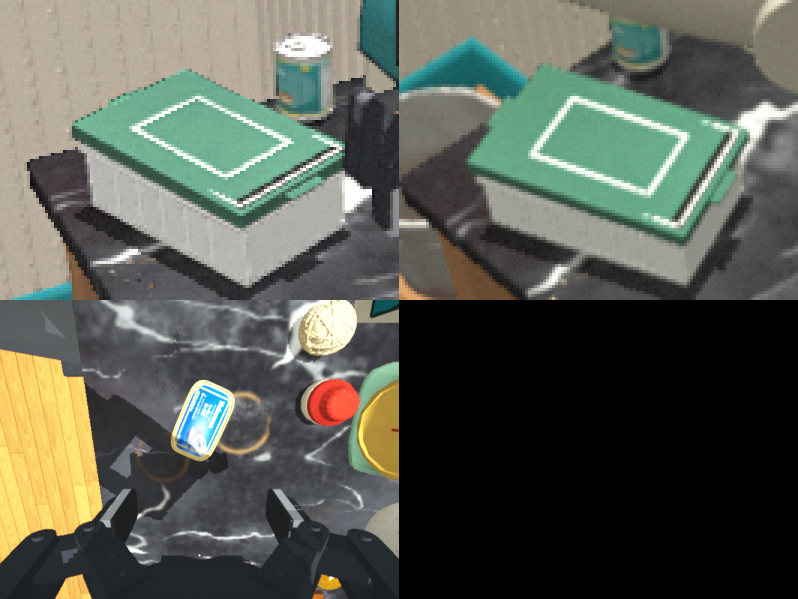

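The tin is clear of the timer and easy to see, at about (326,195) in the wrist picture. The right end of the lid has stayed where it was pressed. Next I'll locate the tin precisely and update the lid pose.

```bash
python3 - <<'E'
from h import *
np.set_printoptions(precision=1,suppress=True)
c=ctrl.calibration('wrist'); im=cv2.imread('pics/w3.png'); h=cv2.cvtColor(im,cv2.COLOR_BGR2HSV)
m=np.zeros(im.shape[:2],np.uint8); m[110:275,260:390]=1
def rect(mm,z,s):
    k,l,st,_=cv2.connectedComponentsWithStats(mm.astype(np.uint8)); mm=(l==1+np.argmax(st[1:,4])).astype(np.uint8)
    cs=max(cv2.findContours(mm,0,1)[0],key=cv2.contourArea)[:,0]
    P=cv2.convexHull(toplane(c,cs,z)[:,:2].astype(np.float32)); r=cv2.minAreaRect(P); bx=cv2.boxPoints(r)
    e=max(bx[1]-bx[0],bx[2]-bx[1],key=np.linalg.norm); print(s,np.array(r[0]),np.array(r[1]),np.degrees(np.arctan2(e[1],e[0])))
yb=(m>0)&(h[...,1]>70)&(h[...,2]>110)
blue=(m>0)&(h[...,0]>90)&(h[...,0]<125)&(h[...,1]>80)
rect(cv2.morphologyEx(blue.astype(np.uint8),cv2.MORPH_OPEN,np.ones((3,3))),24,'blue')
rect(cv2.morphologyEx(yb.astype(np.uint8),cv2.MORPH_OPEN,np.ones((5,5))),24,'all')
# timer top
red=((h[...,0]<8)|(h[...,0]>172))&(h[...,1]>120)&(h[...,2]>90); rect(red&(np.arange(640)[None]>450)&(np.arange(480)[:,None]<300),58,'timer')
# lid centre from w2 (camera at 496.3,33.4,319.5, same attitude)
c['position']=np.array([496.3,33.4,319.5+0])
c2=ctrl.calibration('wrist'); print(c2['position'],ctrl.sense()['eef_pos'])
o=np.array([[181.5,42],[260,210.5],[357.5,172]])
for z in(82,86):
    P=toplane(c,o,z)[:,:2]; d=P[1]-P[0]; print(z,(P[0]+P[2])/2,np.linalg.norm(d),np.linalg.norm(P[2]-P[1]),np.degrees(np.arctan2(d[1],d[0])))
E
```

```text
blue [ 504.4 -272.5] [80.1 41.9] 66.25926
all [ 490.7 -283.4] [49.3 26.6] 65.077385
timer [ 657.2 -243.6] [58.8 54.9] 29.077398
[ 504.6 -225.5  320.4] [ 505.2 -297.6  349.5]
82 [464.6  50.2] 111.17426172212639 70.99779260784747 -67.69119867493505
86 [465.2  49.9] 109.30185310364848 69.8020403112942 -67.69119867493502
```

```bash
python3 - <<'E'
from h import *
np.set_printoptions(precision=1,suppress=True)
c=ctrl.calibration('wrist'); im=cv2.imread('pics/w3.png'); h=cv2.cvtColor(im,cv2.COLOR_BGR2HSV)
c['position']=np.array([504.6,-227,319.4]) # approx at capture
m=np.zeros(im.shape[:2],np.uint8); m[115:275,262:392]=1
for t in(130,150,170):
    q=((m>0)&(h[...,2]>t)).astype(np.uint8); q=cv2.morphologyEx(q,cv2.MORPH_CLOSE,np.ones((7,7))); q=cv2.morphologyEx(q,cv2.MORPH_OPEN,np.ones((9,9)))
    cs=max(cv2.findContours(q,0,1)[0],key=cv2.contourArea)[:,0]
    P=toplane(c,cs,24)[:,:2].astype(np.float32); r=cv2.minAreaRect(P); print(t,r,cv2.minAreaRect(cs))
d=im[115:275,262:392].copy(); cv2.polylines(d,[(cv2.boxPoints(cv2.minAreaRect(cs))-[262,115]).astype(np.int32)],True,(0,0,255),1)
cv2.imwrite('pics/c6.png',cv2.resize(d,None,fx=3,fy=3,interpolation=0))
E
```

```text
130 ((503.6756286621094, -270.4395751953125), (112.1064224243164, 79.74732208251953), 65.88199615478516) ((323.3596496582031, 188.55770874023438), (95.10482025146484, 134.33572387695312), 26.22196388244629)
150 ((502.47113037109375, -273.2998962402344), (106.33965301513672, 74.59020233154297), 69.39971160888672) ((321.5858154296875, 191.9940948486328), (89.23077392578125, 125.84616088867188), 22.6198673248291)
170 ((503.9457092285156, -273.52313232421875), (106.26107025146484, 68.8352279663086), 70.85647583007812) ((323.2373352050781, 192.52142333984375), (82.391845703125, 125.55181121826172), 21.10483741760254)
```

View pics/c6.png

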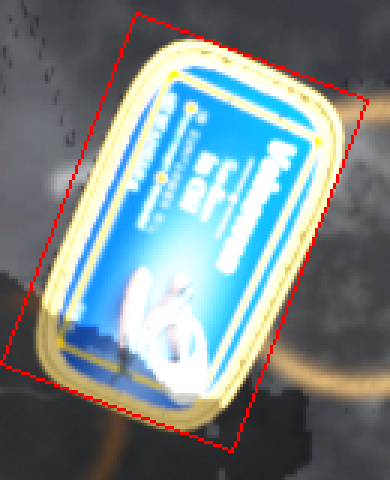

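The tin's centre is near pixel (325.5,194.5), which puts it at about (505.4, -275) with its length at 66.5°. I'll descend with the fingers closing across its width, a turn of 0.41 rad.

In the tool's units: 178 mm is 35.6, 160 mm is 32.

```bash
python3 steer.py '[[[1.6, 0, 8], [0, 0, 0.14]], [[3.2, 0, 16], [0, 0, 0.28]], [[4.8, 0, 23], [0, 0, 0.41]], [[4.8, 0, 28], [0, 0, 0.41]], [[4.8, 0, 32], [0, 0, 0.41]], [[4.8, 0, 34.4], [0, 0, 0.41]], [[4.8, 0, 35.6], [0, 0, 0.41]], [[4.8, 0, 35.6], [0, 0, 0.41]]]' 1.0; python3 - <<'E'
from h import *
cv2.imwrite('pics/w4.png',ctrl.capture('wrist')[...,::-1])
E
```

```text
time_s: 7.35
eef_pos: [505.1, -274.6, 171.7]
ee_rot: [-0.0, 0.836, 0.549, -0.0]
force: [-0.2, -0.6, 0.3]
grip_width: 1.0
grip_force: 0.0
```

View pics/w4.png

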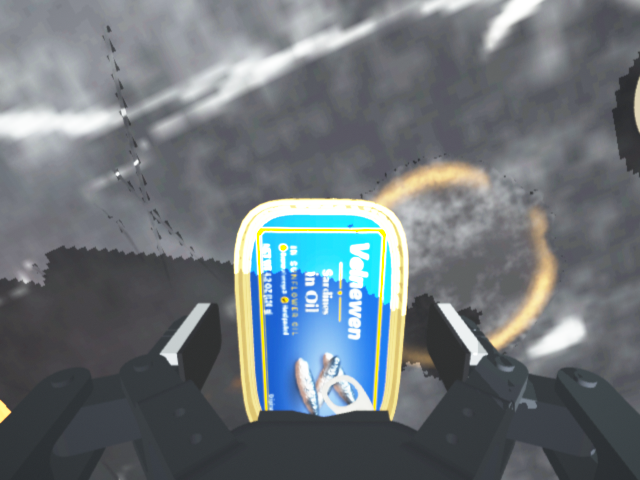

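The tin is centred and square between the fingers: its edges are at columns 240 and 405 and its far edge at row 203. I'll close on it.

In the tool's units: -25 mm is -5, -6 mm is -1.2.

```bash
python3 steer.py '[[[0, 0, 0], [0, 0, 0]], [[0, 0, 0], [0, 0, 0]], [[0, 0, 0], [0, 0, 0]], [[0, 0, 0], [0, 0, 0]], [[0, 0, 0], [0, 0, 0]], [[0, 0, 0], [0, 0, 0]]]' 0.0 40 && python3 steer.py '[[[0, 0, -1.2], [0, 0, 0]], [[0, 0, -5], [0, 0, 0]], [[0, 0, -12], [0, 0, 0]], [[0, 0, -20], [0, 0, 0]], [[0, 0, -26], [0, 0, 0]], [[0, 0, -26], [0, 0, 0]]]'
```

```text
time_s: 8.0
eef_pos: [505.1, -275.1, 172.9]
ee_rot: [0.001, 0.836, 0.548, 0.0]
force: [-2.6, 1.4, 7.1]
grip_width: 0.693
grip_force: 42.0
time_s: 8.6
eef_pos: [505.4, -275.3, 306.4]
ee_rot: [0.004, 0.836, 0.548, 0.001]
force: [-0.1, -0.7, -2.0]
grip_width: 0.689
grip_force: 43.8
```

The tin is held at a width of about 59 mm. Next I'll carry it over the lid: dx 282, dy -167, turn -0.79 rad.

```bash
python3 steer.py '[[[6, -3.6, 0], [0, 0, -0.09]], [[13.6, -8, 0], [0, 0, -0.2]], [[21.2, -12.6, 0], [0, 0, -0.32]], [[29, -17.2, 0], [0, 0, -0.44]], [[37, -21.8, 0], [0, 0, -0.56]], [[44.4, -26.2, 0], [0, 0, -0.67]], [[51.6, -30.6, 0], [0, 0, -0.77]], [[56.4, -33.4, 0], [0, 0, -0.79]]]' && python3 steer.py '[[[0, 0, 0], [0, 0, 0]], [[0, 0, 0], [0, 0, 0]], [[0, 0, 0], [0, 0, 0]]]'
```

```text
time_s: 9.4
eef_pos: [463.2, 52.5, 301.1]
ee_rot: [-0.001, 0.559, 0.829, -0.0]
force: [0.2, 0.2, -2.9]
grip_width: 0.693
grip_force: 43.9
time_s: 9.7
eef_pos: [464.3, 49.5, 301.4]
ee_rot: [-0.0, 0.561, 0.828, -0.0]
force: [-0.4, 0.4, -2.2]
grip_width: 0.688
grip_force: 43.9
```

```bash
python3 - <<'E'
from h import *
np.set_printoptions(precision=2,suppress=True)
s=ctrl.sense(); print(s['eef_pos'],R.from_quat(np.roll(s['ee_rot'],-1)).as_matrix(),s['force'])
c=ctrl.calibration('wrist'); w=ctrl.capture('wrist'); cv2.imwrite('pics/w5.png',w[...,::-1]); print(c['position'])
# predicted outline corners of lid at z 82-86
u=np.array([-.371,.928]);v=np.array([.928,.371])
P=[np.r_[np.array([465,50.1])+a*59*u+b*39.5*v,84] for a,b in((1,-1),(1,1),(-1,-1),(-1,1))]; print(proj(c,P))
E
```

```text
[464.35  49.46 301.4 ] [[-0.37  0.93 -0.  ]
 [ 0.93  0.37 -0.  ]
 [ 0.   -0.   -1.  ]] [-0.42  0.4  -2.24]
[436.9  116.4  272.25]
[[251.04 163.86]
 [402.04 163.82]
 [262.3  358.71]
 [389.9  358.74]]
```

I've used all ten picture views, so from here I check by numbers only, starting with the outline in the wrist image.

```bash
python3 - <<'E'
import cv2,numpy as np
h=cv2.cvtColor(cv2.imread('pics/w5.png'),cv2.COLOR_BGR2HSV).astype(int)
w=(h[...,1]<70)&(h[...,2]>150)
for r in(175,185,195,205,215): print(r,np.where(w[r,225:425])[0]+225)
for cc in(270,300,330,360,385): print(cc,np.where(w[140:215,cc])[0]+140)
E
```

```text
175 [252 253 254 255 256 257 258 259 398 399 400 401 402 403 404 405]
185 [253 254 255 256 257 258 259 260 397 398 399 400 401 402 403 404]
195 [254 255 256 257 258 259 260 397 398 399 400 401 402 403]
205 [255 256 257 258 261 262 263 264 265 266 267 268 269 270 279 280 281 282
 283 284 285 286 287 288 289 290 291 293 294 295 296 297 298 299 300 301
 302 303 304 305 306 307 308 309 310 311 312 313 314 315 316 317 318 319
 320 321 322 323 324 325 326 327 328 329 330 331 332 333 334 336 337 338
 339 340 341 342 343 344 345 346 347 348 349 350 351 352 354 355 356 357
 358 359 360 361 362 363 364 365 366 367 368 377 378 379 380 381 382 383
 384 385 386 387 389 396 397 398 399 400 401 402]
215 [274 275 276 277 369 370 371 372 373 374 375 376 377 378 379 380 381 382
 383 384 385 386 387 388 393 394 395 396 397 398 399 400 401 402]
270 [166 167 168 169 170 171 172 173 202 203 204 205 208 209 210 211 212 213]
300 [166 167 168 169 170 171 172 173 199 200 201 202 203 204 205 206 207 208
 209 210 211]
330 [166 167 168 169 170 171 172 173 198 199 200 201 202 203 204 205 206 207
 208 209 210 211]
360 [166 167 168 169 170 171 172 173 199 200 201 202 203 204 205 206 207 208
 209 210 211 212]
385 [167 168 169 170 171 172 173 204 205 206 207 208 209 213 214]
```

The rows are not in the units I measure in: shifts go in units of 5 mm. I convert before sending: 20 mm is 4, 40 mm is 8.

```bash
python3 steer.py '[[[0, 0.2, 2], [0, 0, 0]], [[0, 0.2, 4], [0, 0, 0]], [[0, 0.2, 5.6], [0, 0, 0]], [[0, 0.2, 6.8], [0, 0, 0]], [[0, 0.2, 7.6], [0, 0, 0]], [[0, 0.2, 7.8], [0, 0, 0]], [[0, 0.2, 8], [0, 0, 0]], [[0, 0.2, 8], [0, 0, 0]]]' && python3 steer.py '[[[0, 0, 0.14], [0, 0, 0]], [[0, 0, 0.28], [0, 0, 0]], [[0, 0, 0.4], [0, 0, 0]], [[0, 0, 0.4], [0, 0, 0]]]'
```

```text
time_s: 10.55
eef_pos: [465.2, 50.6, 261.8]
ee_rot: [0.0, 0.561, 0.828, 0.0]
force: [-0.6, 0.2, -2.6]
grip_width: 0.687
grip_force: 43.9
time_s: 10.95
eef_pos: [465.2, 50.6, 259.7]
ee_rot: [-0.0, 0.561, 0.828, -0.0]
force: [0.1, 0.5, -1.4]
grip_width: 0.685
grip_force: 43.9
```

In the tool's units: 2 mm is 0.4, 1.4 mm is 0.28.

```bash
python3 steer.py '[[[0, 0, 0.14], [0, 0, 0]], [[0, 0, 0.28], [0, 0, 0]], [[0, 0, 0.4], [0, 0, 0]], [[0, 0, 0.4], [0, 0, 0]]]'
```

```text
time_s: 11.35
eef_pos: [465.2, 50.5, 257.6]
ee_rot: [-0.0, 0.561, 0.828, -0.0]
force: [-0.3, 0.4, -2.2]
grip_width: 0.689
grip_force: 43.9
```

```bash
for i in 1; do python3 steer.py '[[[0, 0, 0.14], [0, 0, 0]], [[0, 0, 0.28], [0, 0, 0]], [[0, 0, 0.4], [0, 0, 0]], [[0, 0, 0.4], [0, 0, 0]]]'; done
```

```text
time_s: 11.75
eef_pos: [465.3, 50.4, 255.9]
ee_rot: [0.0, 0.561, 0.828, -0.0]
force: [0.6, -2.0, 1.9]
grip_width: 0.688
grip_force: 44.2
```

Contact: the vertical force rose from -2.2 to +1.9 N. I'll go 0.5 mm further, release, and retreat straight up.

In the tool's units: 0.5 mm is 0.1.

```bash
python3 steer.py '[[[0, 0, 0.1], [0, 0, 0]], [[0, 0, 0.1], [0, 0, 0]]]' && python3 steer.py '[[[0, 0, 0], [0, 0, 0]], [[0, 0, 0], [0, 0, 0]], [[0, 0, -0.2], [0, 0, 0]], [[0, 0, -0.2], [0, 0, 0]], [[0, 0, -0.2], [0, 0, 0]], [[0, 0, -0.2], [0, 0, 0]]]' 1.0 && python3 steer.py '[[[0, 0, -1], [0, 0, 0]], [[0, 0, -3], [0, 0, 0]], [[0, 0, -7], [0, 0, 0]], [[0, 0, -14], [0, 0, 0]], [[0, 0, -22], [0, 0, 0]], [[0, 0, -26], [0, 0, 0]], [[0, 0, -26], [0, 0, 0]]]'
python3 - <<'E'
from h import *
np.set_printoptions(precision=1,suppress=True)
ctrl.capture('wrist'); c=ctrl.calibration('wrist'); w=ctrl.capture('wrist'); cv2.imwrite('pics/w6.png',w[...,::-1])
s=ctrl.sense(); print(s['eef_pos'],c['position'])
h=cv2.cvtColor(w,cv2.COLOR_RGB2HSV).astype(int)
wh=(h[...,1]<70)&(h[...,2]>150); g=(h[...,0]>60)&(h[...,0]<88)&(h[...,1]>85)
u=np.array([-.371,.928]);v=np.array([.928,.371]);C=np.array([465,50.1])
for z,hx,hy in((84,39.5,59),(108,31.5,52.5)):
    print(proj(c,[np.r_[C+a*hy*u+b*hx*v,z] for a,b in((1,-1),(1,1),(-1,-1),(-1,1))]).round(1).tolist())
def runs(m):
    d=np.diff(np.r_[0,m.astype(int),0]); a=np.where(d==1)[0]; b=np.where(d==-1)[0]; return [(int(x),int(y-1)) for x,y in zip(a,b) if y-x>1]
for r in(215,235,255,275): print('row',r,'nongreen',runs(~g[r,150:500])) 
for cc in(295,325,350): print('col',cc,'nongreen',runs(~g[100:400,cc]))
E
```

```text
time_s: 11.95
eef_pos: [465.4, 50.4, 255.5]
ee_rot: [0.001, 0.561, 0.828, 0.0]
force: [-0.7, -3.7, 4.6]
grip_width: 0.686
grip_force: 44.4
time_s: 12.55
eef_pos: [465.2, 50.6, 256.2]
ee_rot: [-0.0, 0.561, 0.828, 0.0]
force: [-1.0, 0.5, 0.1]
grip_width: 1.0
grip_force: 0.0
time_s: 13.25
eef_pos: [465.2, 50.6, 389.7]
ee_rot: [0.003, 0.561, 0.828, 0.001]
force: [-0.7, 0.2, 0.1]
grip_width: 0.996
grip_force: 0.0
[464.9  50.6 386.3] [437.6 117.5 358.3]
[[271.0, 156.2], [375.2, 156.3], [276.8, 298.3], [369.2, 298.3]]
[[278.0, 167.6], [368.3, 167.6], [282.9, 304.2], [363.2, 304.2]]
row 215 nongreen [(0, 87), (124, 216), (220, 224), (262, 349)]
row 235 nongreen [(0, 88), (125, 215), (219, 223), (259, 349)]
row 255 nongreen [(0, 90), (126, 214), (218, 222), (257, 349)]
row 275 nongreen [(0, 91), (126, 213), (217, 221), (255, 349)]
col 295 nongreen [(58, 63), (69, 199), (230, 240), (246, 299)]
col 325 nongreen [(58, 63), (67, 202), (231, 240), (253, 299)]
col 350 nongreen [(58, 63), (69, 200), (231, 240), (246, 299)]
```

The numbers look right: the tin's middle is within about 3 mm of the outline's, its edges are parallel to the outline, and the arm is clear. I'm handing in.

```bash
python3 -c "
from rig import ctrl
print(ctrl.finish_job())"
```

```text
the job is handed in; nothing more can be done
None
```

I handed the job in with no verdict returned: the left end of the lid stopped hard at home, but I pressed the right end several mm below home and it stayed there; the fish tin was set down within about 3 mm of the lid's middle and parallel to it, and the arm kept clear of the soup tin, spice jar and timer.

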